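# Bring a trolley wheel's valve stem to the top

## Task

A spoked trolley wheel is held in a sloping stand, under a fixed bar that crosses its hub. With the fingertips push its spokes gently, one after another, until the valve stem stands straight up, at the highest point of the wheel (12 o'clock, ready for pumping), then leave the wheel at rest. Do not pinch or grip anything, keep off the tyre and the valve stem, and leave the bottle, coupler and wrench beside the stand alone.

Things in the scene. Friction and masses are not known exactly. Their poses are not given: they have to be found in the camera images.
- bar: dark steel bar fixed across the hub; its frame does not turn. Origin: the wheel's centre (125 mm above the bench); z: out of the wheel's face along the axle (to the robot and up, 35 degrees from vertical); x: up the slope in the wheel's plane, to 12 o'clock; y: along the bar, to 9 o'clock (robot's left). Bar: x -9 to 9, y -160 to 160, z 21 to 31 mm; axle nut to z = 39 mm
- stand: fixed steel stand; origin under the middle of its 200x320x10 mm base plate, right under the wheel's centre. Upright posts 8 mm thick at y = +-151 mm carry the bar's ends. The bar stops a finger at 3 and 9 o'clock: it must be lifted out and put in again at another spoke
- wheel: grey aluminium wheel; turns both ways, over and over, about bar's z. Origin: centre; x points to the valve stem, z as bar's. Hub radius 22 mm; rim inside radius 92, z -18 to 18 mm. Five spokes 14 mm wide, z -2 to 14 mm, at 36, 108, 180, 252, 324 degrees from the stem; gaps open right through. Friction 0.09 N m (1.5 N at mid spoke) stops it within a few degrees. Push with under 25 N
- tyre: black rubber tyre, fixed to the wheel; a round ring 280 mm outside diameter, section 44 mm (radius 96 to 140 mm, z from -22 to 22 mm). Origin at the wheel's centre. Not to be touched
- valve: valve stem, fixed to the wheel: a short stub, 9 to 13 mm thick (rubber root, brass stem, steel cap), that stands inwards from the rim to radius 69 mm, at z = 8 mm, midway between two spokes. Origin at the wheel's centre, axes as the wheel's: its x points to the stem. Not to be touched
- valve_tip (a point): inner end of the valve stem (its steel cap), 69 mm from the wheel's centre and 8 mm above the wheel's mid plane
- oil_bottle: small brown dropper bottle, 33x34x102 mm, standing on the bench right of the stand; origin under its middle. Bystander
- air_coupler: pale air coupler, 29x29x62 mm, standing right of the stand; origin under its middle. Bystander
- wrench_b: small combination wrench, 22x139x9 mm, lying on the bench in front of the stand; origin under its middle. Bystander

How it is judged:
By the outcome, as a careful person would: the job done as asked, in the order asked, and still so for the second after the job is handed in, with the robot touching nothing.
It also fails if it takes over 54 s, if anything falls off the work surface, if the arm or the gripper's body presses on something with over 40 N, if the wrist force passes 120 N, or if a joint passes its speed limit or range.

## Robot

A 7-joint arm with a two-finger parallel gripper is mounted at the origin on a cart in front of the work surface, level with it; the furniture and walls round the work are solid. World frame = base frame: x ahead of the robot, y to its left, z up, the work surface at z = 0. Lengths are in m, angles in rad, forces in N, time in s.
With the tool pointing down it reaches from about 0.425 to 0.925 m from the base axis. Payload 6.8 kg.
Tool frame: the origin (TCP) lies at the very end of the fingers, on their centre line; the grasp point (between the pads) lies 19 mm behind it; z points along the fingers, y is the line along which they close (so a half turn about z gives the same grasp; the last joint's range is limited). The gripper opens to 85 mm and grips with 20 to 120 N. Pads are 22 mm wide; open, the fingers measure 114 mm over their backs; the gripper's body (76 mm by 85 mm) begins 54 mm behind the grasp point. The pads swing forward as they close: fully open they stand 13 mm farther back than shut.
Start: joints at [1.182, 0.477, 0.022, 1.555, -0.011, 1.109, -0.083], TCP at [0.187, -0.649, 0.231] pointing down, gripper open.
Joint ranges: [-2.96, 2.96], [-0.34, 2.1], [-1.41, 1.46], [0.24, 2.44], [-1.37, 4.51], [0.17, 1.92], [-2.96, 2.96]. Speed limits (rad/s): [2.39, 2.39, 3.14, 3.14, 3.14, 3.14, 3.14].

## Interface

Orientations are given as a unit quaternion [w, x, y, z].
In Python, from station import * gives the robot as it stands.
- The arm moves only by the tool jog_arm, never from a script. Its argument "moves" is one flat list of numbers, 7 for each row, row after row: the shift along the tool's x, y, z normalised to -1 to 1, where 1 is 20 mm, then the turn, a rotation vector about the tool's x, y, z normalised to -1 to 1, where 1 is 4 degrees, then the opening, from 0 (shut) to 1 (fully open). In form: [x, y, z, rx, ry, rz, claw, x, y, z, rx, ry, rz, claw, ...]. A call has exactly 8 rows; each row shifts and turns the commanded pose from where the row before left it, along the tool's axes as they then stand; what a row does not reach is not made up. A row lasts 1/12 s, in which the tool goes at most 41.7 mm and 7.16 degrees, less where a joint would pass 70% of its speed; a pose out of reach is approached as far as the arm can. A call with a number of a shift or a turn outside -1 to 1 is refused whole. A call with a gripper value outside its range is refused whole. The fingers move at their own pace and stop on an object; "grip_force" is the grip in N (left out, the last holds). Time passes only in rows, so rows that do not move let the fingers close, or fill a call up. It gives the time, the measured TCP pose, the force, the opening and the grip force at its end, in the units of the state.
- get_obs(): the state, without advancing time (a new reading comes with each control period).
- read_camera(name): name is "side" or "top"; returns a dict with "color" (384x512x3 uint8, blue, green, red), "fx", "fy", "cx", "cy" (pixels), "rvec" (rotation vector, rad) and "tvec" (3), from world to camera coordinates, as OpenCV has them. Camera axes: x right, y down, z forward; pixel columns grow to the right and rows downward; lengths in m; the calibration is good to about 2 mm. A picture is of the moment at which its call begins. There is no depth.
- hand_in(): hands the job in; it is judged then, once.
The state is a dict: "t": time; "q": joint angles; "joint_vel": joint speeds; "joint_torque": joint torques, N m; "eef_pos": TCP position; "tool_rot": TCP orientation; "contact_force": force on the tool from outside, world axes, zero at the start; "torque": the same for the moment, N m; "gripper_width": opening from 0.0 (shut) to 1.0 (fully open); "grasp_force": force on a finger pad.
Only numpy, scipy, OpenCV 4.12 (cv2) and the standard library are available. Lean on these libraries where they do the work, as an engineer would, in place of code of your own. Each camera call takes 0.05 s, during which the arm holds its last target. There are 200 camera calls.

## Working session

There is one attempt and no reset: what is moved stays moved. The work goes in short steps, Python scripts to look and compute and a tool call to move; the robot and the scene stay as the last step left them, time stands still between calls to the robot, and variables do not carry over. Pictures are saved under pics/ and viewed, at most 11 in all, crops included, and the job is handed in when it is done.

Besides the shell and the picture viewer there is one more tool, called after "Request:" by a JSON object that holds its "api" and its "payload". jog_arm: Moves the arm, as the interface text tells. Scaled input: -1 to 1 covers 20 mm each way for a shift and 4 degrees each way for a turn. Its arguments: {"type":"object","properties":{"moves":{"type":"array"},"grip_force":{"type":"number"}},"required":["moves"]}

```bash
mkdir -p pics; ls
python3 - <<'E'
from station import *
import cv2,numpy as np
for n in("side","top"):
    c=read_camera(n); cv2.imwrite(f"pics/{n}0.png",c["color"])
    R=cv2.Rodrigues(np.array(c["rvec"]))[0]; print(n,c["fx"],c["cx"],c["cy"],(-R.T@np.array(c["tvec"]).ravel()).round(3),R[2].round(3))
o=get_obs();print(o)
E
```

```text
pics
side 395.8791322012251 251.5171604748747 201.4303843989004 [ 0.495 -1.039  0.626] [-0.044  0.806 -0.59 ]
top 463.0224022017147 259.28827870346106 189.7186198656755 [ 0.309 -0.325  1.109] [ 0.134 -0.017 -0.991]
{'t': 0.1, 'q': array([ 1.18186561,  0.47772521,  0.02235553,  1.55633034, -0.01155693,
        1.10928829, -0.08309354]), 'joint_vel': array([ 0.00033557, -0.00080959, -0.00080018, -0.00206327, -0.00037184,
       -0.00017388, -0.00073738]), 'joint_torque': array([ 5.49113494e-03, -5.97755706e+01,  1.61408722e+00, -2.81952381e+01,
        1.28305564e-02,  5.08249053e-03, -1.09778750e-05]), 'eef_pos': array([ 0.18693337, -0.64805702,  0.23042734]), 'tool_rot': array([-7.98078293e-04,  9.90158332e-01,  1.39949341e-01, -1.49637289e-04]), 'contact_force': array([ 0.42416594,  0.14909046, -0.54015665]), 'torque': array([ 0.01601068, -0.0038528 , -0.0372068 ]), 'grasp_force': 0.0, 'gripper_width': 1.002594052676204}
```

View pics/top0.png

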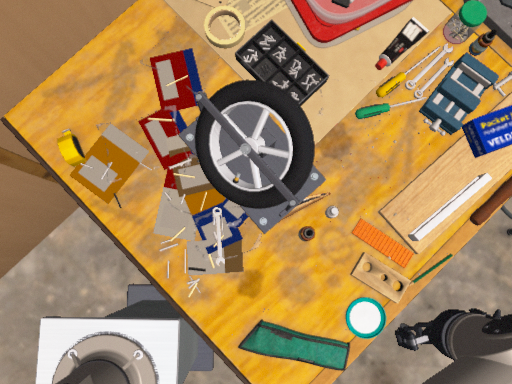

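View pics/side0.png

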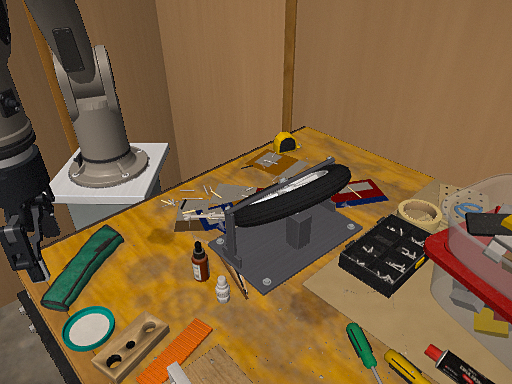

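Run:
```python
import cv2
i=cv2.imread("pics/top0.png")[70:230,170:335]
cv2.imwrite("pics/top0c.png",cv2.resize(i,None,fx=3.7,fy=3.7,interpolation=cv2.INTER_CUBIC))
```

```text
(no output)
```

View pics/top0c.png

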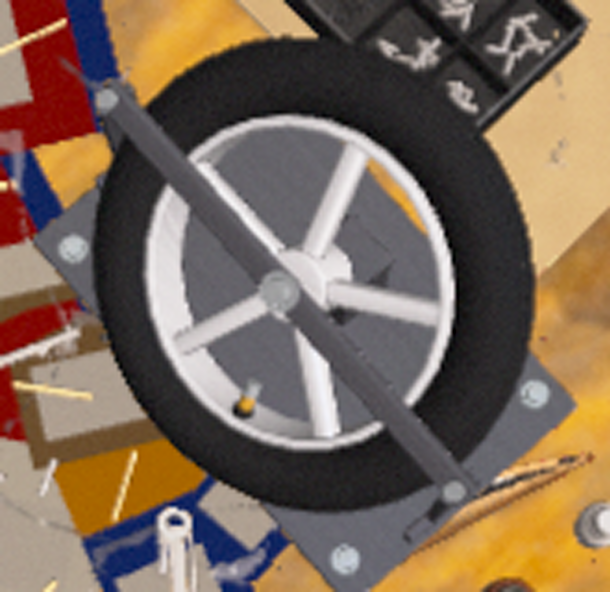

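```bash
cat > h.py <<'E'
from station import *
import cv2,numpy as np
from scipy.spatial.transform import Rotation as Ro
def ray(c,px):
    R=cv2.Rodrigues(np.array(c["rvec"]))[0]; C=-R.T@np.array(c["tvec"]).ravel()
    return C,R.T@np.array([(px[0]-c["cx"])/c["fx"],(px[1]-c["cy"])/c["fy"],1])
def onpl(c,px,p0,n):
    C,d=ray(c,px); return C+d*(np.dot(n,p0-C)/np.dot(n,d))
def proj(c,P):
    return cv2.projectPoints(np.array(P,float).reshape(-1,3),np.array(c["rvec"]),np.array(c["tvec"]),np.array([[c["fx"],0,c["cx"]],[0,c["fy"],c["cy"]],[0,0,1.]]),None)[0].reshape(-1,2)
E
python3 - <<'E'
from h import *
c=read_camera("top")
s=lambda u,v:(170+u/3.7,70+v/3.7)
Z=np.array([0,0,1.])
L=onpl(c,s(107,98),[0,0,.152],Z);Rr=onpl(c,s(455,490),[0,0,.152],Z);N=onpl(c,s(280,292),[0,0,.157],Z)
print(L,Rr,N,np.linalg.norm(L-Rr))
y=(L-Rr);y/=np.linalg.norm(y); h=np.cross(y,Z) # horizontal, away from robot
a=np.radians(35); x=h*np.cos(a)+Z*np.sin(a); z=np.cross(x,y)
print("xyz",x,y,z, "yaw",np.degrees(np.arctan2(h[1],h[0])))
O1=N-.039*z; O2=(L+Rr)/2-.033*z
print("O",O1,O2)
O=(O1+O2)/2;O[2]=.125
B=np.c_[x,y,z]; np.savez("fr.npz",O=O,B=B)
for px in (s(240,405),s(257,383)):
    p=B.T@(onpl(c,px,O+.008*z,z)-O); print(p,np.hypot(p[0],p[1]),np.degrees(np.arctan2(p[1],p[0])))
# spokes outer ends
for px in (s(180,347),s(325,435),s(435,315),s(358,152),s(203,168)):
    p=B.T@(onpl(c,px,O+.014*z,z)-O); print(p,np.hypot(p[0],p[1]),np.degrees(np.arctan2(p[1],p[0])))
# side check
cs=read_camera("side"); print(proj(cs,[O+.151*y+.031*z,O-.151*y+.031*z,O+.14*x,O-.14*x]), np.hypot(O[0],O[1]))
# wheel ellipse fit of tyre in top
E
```

```text
[ 0.6366219  -0.20905002  0.152     ] [ 0.41268776 -0.41193638  0.152     ] [ 0.52315751 -0.31135385  0.157     ] 0.3021744093528082
xyz [ 0.5499962  -0.60705375  0.57357644] [0.74107579 0.67142138 0.        ] [-0.38511148  0.42506361  0.81915204] yaw -47.82313719846587
O [ 0.53817685 -0.32793133  0.12505307] [ 0.53736351 -0.3245203   0.12496798]
[-0.08537599 -0.02454654  0.008     ] 0.08883463878781876 -163.95947190255657
[-0.06635743 -0.02266578  0.008     ] 0.07012164687893715 -161.14131772833463
[-0.08662295  0.02559646  0.014     ] 0.09032560469321785 163.53796721993314
[-0.05162388 -0.07446496  0.014     ] 0.09060935594015454 -124.73218003552842
[ 0.05233326 -0.06950161  0.014     ] 0.08700140067485038 -53.02101667917941
[0.08354729 0.0259455  0.014     ] 0.0874832464294835 17.25211178127849
[0.00514168 0.08735505 0.014     ] 0.08750623884905351 86.63148396375543
[[329.72425197 158.38009902]
 [228.28028384 208.94138203]
 [332.71622002 186.00438334]
 [255.42520304 200.86501094]] 0.6289833443877543
```

```bash
cat >> h.py <<'E'
F=np.load("fr.npz"); O=F["O"];B=F["B"]
GR=Ro.from_matrix(np.c_[B[:,1],B[:,0],-B[:,2]])   # tool x=bar y, y=bar x, z=-bar z
def W(p): return O+B@(np.array(p)/1e3)
def cur():
    o=get_obs(); w=o["tool_rot"]; return o["eef_pos"],Ro.from_quat([w[1],w[2],w[3],w[0]]),o
def plan(gp,GRt,n,p=None,R=None):
    if p is None: p,R,_=cur()
    out=[]
    for k in range(n,0,-1):
        t=np.round(R.inv().apply((gp-p)/k)/.02,2); r=np.round((R.inv()*GRt).as_rotvec(degrees=True)/k/4,2)
        out.append([*t,*r]); p=p+R.apply(t*.02); R=R*Ro.from_rotvec(r*4,degrees=True)
    print("\n".join(", ".join(f"{v:g}" for v in q) for q in out)); print("end",p,"max",np.abs(out).max())
    return p,R
def show():
    p,R,o=cur(); e=(R.inv()*GR).as_rotvec(degrees=True)
    print("t",o["t"],"bar mm",(B.T@(p-O)*1e3).round(1),"rot err",e.round(1),"F",(B.T@o["contact_force"]).round(1),"q",o["q"].round(2),"w",round(o["gripper_width"],2))
E
python3 - <<'E'
from h import *
show(); print(W([-44,44,110]),W([-44,44,-2]))
p,R=plan(W([-44,44,150]),GR,32)
E
```

```text
t 0.2 bar mm [  63.1 -476.2   84.8] rot err [-34.5   8.  -25.3] F [ 0.3 -0.4  0.3] q [ 1.18  0.48  0.02  1.56 -0.01  1.11 -0.08] w 1.0
[ 0.50381542 -0.22321591  0.18986936] [ 0.5469479  -0.27082303  0.09812433]
0.64, -0.53, 0.01, -0.27, 0.06, -0.2
0.65, -0.52, 0.01, -0.27, 0.06, -0.2
0.66, -0.52, -0, -0.27, 0.06, -0.2
0.67, -0.51, -0.01, -0.27, 0.06, -0.2
0.67, -0.5, -0.01, -0.27, 0.06, -0.2
0.68, -0.49, -0.02, -0.27, 0.06, -0.2
0.69, -0.48, -0.03, -0.27, 0.06, -0.2
0.69, -0.47, -0.03, -0.27, 0.06, -0.2
0.7, -0.46, -0.04, -0.27, 0.06, -0.2
0.71, -0.44, -0.04, -0.27, 0.06, -0.2
0.71, -0.43, -0.05, -0.27, 0.06, -0.2
0.72, -0.42, -0.06, -0.27, 0.06, -0.2
0.72, -0.41, -0.06, -0.27, 0.06, -0.2
0.73, -0.4, -0.06, -0.27, 0.06, -0.2
0.74, -0.39, -0.07, -0.27, 0.06, -0.2
0.74, -0.38, -0.07, -0.27, 0.06, -0.19
0.75, -0.37, -0.08, -0.27, 0.06, -0.19
0.75, -0.35, -0.08, -0.27, 0.06, -0.2
0.76, -0.34, -0.08, -0.27, 0.06, -0.19
0.76, -0.33, -0.09, -0.27, 0.06, -0.2
0.77, -0.32, -0.09, -0.27, 0.06, -0.19
0.77, -0.31, -0.09, -0.27, 0.07, -0.2
0.78, -0.29, -0.1, -0.27, 0.06, -0.19
0.78, -0.28, -0.1, -0.27, 0.07, -0.2
0.79, -0.27, -0.1, -0.27, 0.06, -0.19
0.79, -0.26, -0.1, -0.27, 0.07, -0.2
0.79, -0.24, -0.1, -0.27, 0.07, -0.19
0.8, -0.23, -0.1, -0.27, 0.06, -0.2
0.8, -0.22, -0.1, -0.27, 0.07, -0.19
0.8, -0.21, -0.1, -0.26, 0.06, -0.2
0.81, -0.19, -0.11, -0.27, 0.07, -0.19
0.81, -0.18, -0.1, -0.26, 0.06, -0.2
end [ 0.48845764 -0.20613983  0.22262748] max 0.81
```

Request:
{"api": "jog_arm", "payload": {"moves": [0.65,-0.52,0,-0.27,0.06,-0.2,0,0.65,-0.52,0,-0.27,0.06,-0.2,0,0.66,-0.52,0,-0.27,0.06,-0.2,0,0.67,-0.51,-0.01,-0.27,0.06,-0.2,0,0.67,-0.5,-0.01,-0.27,0.06,-0.2,0,0.68,-0.49,-0.02,-0.27,0.06,-0.2,0,0.69,-0.48,-0.03,-0.27,0.06,-0.2,0,0.69,-0.47,-0.03,-0.27,0.06,-0.2,0], "grip_force": 20}}

```text
t: 0.87
eef_pos: [0.2629, -0.5371, 0.2293]
tool_rot: [0.073, 0.978, 0.195, 0.027]
contact_force: [0.2, -0.8, -0.1]
gripper_width: 0.002
grasp_force: 0.0
```

Request:
{"api": "jog_arm", "payload": {"moves": [0.7,-0.46,-0.04,-0.27,0.06,-0.2,0,0.71,-0.44,-0.04,-0.27,0.06,-0.2,0,0.71,-0.43,-0.05,-0.27,0.06,-0.2,0,0.72,-0.42,-0.06,-0.27,0.06,-0.2,0,0.72,-0.41,-0.06,-0.27,0.06,-0.2,0,0.73,-0.4,-0.06,-0.27,0.06,-0.2,0,0.74,-0.39,-0.07,-0.27,0.06,-0.2,0,0.74,-0.38,-0.07,-0.27,0.06,-0.2,0]}}

```text
t: 1.53
eef_pos: [0.3383, -0.4268, 0.2272]
tool_rot: [0.144, 0.957, 0.248, 0.054]
contact_force: [0.9, 0.1, -0.2]
gripper_width: 0.003
grasp_force: 0.0
```

Run:
```python
from h import *
show(); plan(W([-44,44,150]),GR,16)
```

```text
t 1.5333 bar mm [  10.  -215.4  117.8] rot err [-17.1   4.1 -12.4] F [ 0.3  0.7 -0.5] q [ 0.87  0.13 -0.13  2.09  0.14  0.62 -0.43] w 0.0
0.75, -0.37, -0.08, -0.27, 0.06, -0.19
0.75, -0.35, -0.08, -0.27, 0.06, -0.19
0.76, -0.34, -0.08, -0.27, 0.06, -0.19
0.76, -0.33, -0.09, -0.27, 0.06, -0.19
0.76, -0.32, -0.09, -0.27, 0.06, -0.19
0.77, -0.31, -0.09, -0.27, 0.07, -0.19
0.77, -0.3, -0.09, -0.27, 0.07, -0.2
0.78, -0.28, -0.09, -0.27, 0.06, -0.19
0.78, -0.27, -0.1, -0.26, 0.07, -0.2
0.79, -0.26, -0.1, -0.27, 0.06, -0.19
0.79, -0.24, -0.1, -0.26, 0.07, -0.2
0.8, -0.23, -0.1, -0.27, 0.06, -0.19
0.8, -0.22, -0.1, -0.26, 0.07, -0.2
0.8, -0.21, -0.1, -0.27, 0.06, -0.19
0.8, -0.2, -0.1, -0.26, 0.07, -0.2
0.81, -0.18, -0.1, -0.27, 0.06, -0.19
end [ 0.48841796 -0.20619375  0.22259857] max 0.81
```

```bash
cat >> h.py <<'E'
GU=GR*Ro.from_rotvec([17,0,0],degrees=True)
E
python3 - <<'E'
from h import *
p,R=plan(W([79,-14,96]),GU,16)
E
```

```text
0.66, 0.08, -0.02, -0, 0.03, -0.2
0.66, 0.09, -0.02, -0, 0.03, -0.2
0.66, 0.1, -0.02, -0, 0.03, -0.2
0.66, 0.11, -0.02, -0, 0.03, -0.2
0.66, 0.12, -0.02, -0, 0.04, -0.2
0.66, 0.13, -0.02, -0, 0.03, -0.2
0.65, 0.14, -0.01, -0, 0.04, -0.2
0.65, 0.14, -0.01, -0, 0.03, -0.2
0.65, 0.15, -0.01, -0.01, 0.04, -0.2
0.65, 0.16, -0.01, -0, 0.03, -0.2
0.65, 0.17, -0.01, -0.01, 0.04, -0.2
0.64, 0.18, -0.01, -0, 0.03, -0.2
0.64, 0.19, -0, -0.01, 0.04, -0.2
0.64, 0.2, -0, -0, 0.03, -0.2
0.64, 0.21, -0, -0.01, 0.04, -0.2
0.63, 0.23, -0, -0, 0.03, -0.2
end [ 0.53388379 -0.34287579  0.24888636] max 0.66
```

Request:
{"api": "jog_arm", "payload": {"moves": [0.66,0.08,-0.02,0,0.03,-0.2,0,0.66,0.09,-0.02,0,0.03,-0.2,0,0.66,0.1,-0.02,0,0.03,-0.2,0,0.66,0.11,-0.02,0,0.03,-0.2,0,0.66,0.12,-0.02,0,0.04,-0.2,0,0.66,0.13,-0.02,0,0.03,-0.2,0,0.65,0.14,-0.01,0,0.04,-0.2,0,0.65,0.14,-0.01,0,0.03,-0.2,0]}}

```text
t: 2.2
eef_pos: [0.437, -0.3855, 0.2381]
tool_rot: [0.144, 0.941, 0.302, 0.055]
contact_force: [-0.1, 0.3, 0.1]
gripper_width: -0.002
grasp_force: 0.0
```

Request:
{"api": "jog_arm", "payload": {"moves": [0.65,0.15,-0.01,0,0.04,-0.2,0,0.65,0.16,-0.01,0,0.03,-0.2,0,0.65,0.17,-0.01,0,0.04,-0.2,0,0.64,0.18,-0.01,0,0.03,-0.2,0,0.64,0.19,0,-0.01,0.04,-0.2,0,0.64,0.2,0,0,0.03,-0.2,0,0.64,0.21,0,-0.01,0.04,-0.2,0,0.63,0.23,0,0,0.03,-0.2,0]}}

```text
t: 2.87
eef_pos: [0.5348, -0.3433, 0.2489]
tool_rot: [0.145, 0.922, 0.356, 0.056]
contact_force: [-0.1, -0.7, -0.5]
gripper_width: -0.001
grasp_force: 0.0
```

Run:
```python
from h import *
show(); plan(W([50,-14,-2]),GU,8)
for n in("top","side"):
    c=read_camera(n)
    u=proj(c,O)[0].astype(int); i=c["color"][max(u[1]-85,0):u[1]+65,max(u[0]-100,0):u[0]+100]
    cv2.imwrite(f"pics/{n}1.png",cv2.resize(i,None,fx=2.6,fy=2.6,interpolation=cv2.INTER_CUBIC))
a,b=[cv2.imread(f"pics/{n}1.png") for n in("top","side")]
h=min(len(a),len(b));m=np.vstack([a[:h],b[:h]]);m=cv2.resize(m,None,fx=600/len(m),fy=600/len(m));cv2.imwrite("pics/m1.png",m)
```

```text
t 2.8667 bar mm [ 79.8 -13.6  95.4] rot err [-17.1  -0.    0. ] F [ 0.2 -0.5 -0.7] q [ 0.61  0.27 -0.24  1.87  0.29  0.75 -0.63] w -0.0
-0, 0, 0.64, -0, -0, 0
-0, 0, 0.64, -0.01, -0, 0
-0, 0, 0.64, -0, -0, 0
-0, 0, 0.63, -0.01, -0, 0
-0, 0, 0.64, -0, -0, 0
-0.01, 0, 0.63, -0.01, -0, 0
-0, 0, 0.64, -0, -0, 0
-0.01, 0.01, 0.63, -0.01, -0, 0.01
end [ 0.55567787 -0.36687998  0.15211898] max 0.64
```

View pics/m1.png

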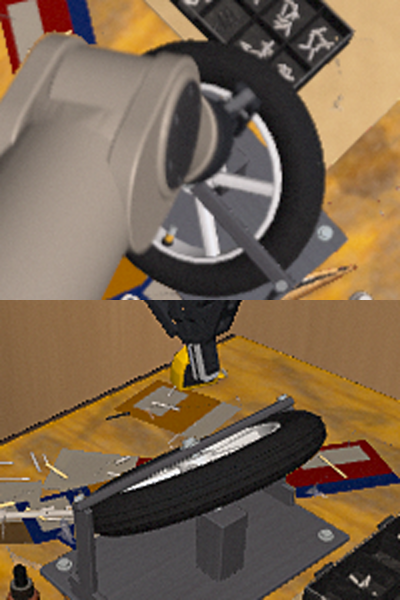

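Request:
{"api": "jog_arm", "payload": {"moves": [0,0,0.64,0,0,0,0,0,0,0.64,0,0,0,0,0,0,0.64,0,0,0,0,0,0,0.64,0,0,0,0,0,0,0.64,0,0,0,0,0,0,0.6,0,0,0,0,0,0,0.35,0,0,0,0,0,0,0.2,0,0,0,0]}}

```text
t: 3.63
eef_pos: [0.5511, -0.3637, 0.1642]
tool_rot: [0.144, 0.922, 0.355, 0.055]
contact_force: [0.5, 0.0, -0.3]
gripper_width: -0.0
grasp_force: 0.0
```

Run:
```python
from h import *
show(); plan(W([50,-14,-2]),GU,4)
```

```text
t 3.6333 bar mm [ 52.6 -15.3  11. ] rot err [-17.3   0.1  -0. ] F [ 0.1  0.4 -0.5] q [ 0.59  0.4  -0.2   1.89  0.36  0.6  -0.7 ] w -0.0
0.02, 0.02, 0.17, -0.02, 0, -0
0.02, 0.02, 0.16, -0.01, 0, -0
0.01, 0.01, 0.17, -0.02, 0.01, -0.01
0.02, 0.02, 0.16, -0.01, 0, -0
end [ 0.55574726 -0.36677721  0.15204947] max 0.17
```

Request:
{"api": "jog_arm", "payload": {"moves": [0,0.03,0.33,-0.03,0,0,0,0,0.03,0.33,-0.03,0,0,0,0.2,0,0,0,0,0,0,0.25,0,0,0,0,0,0,0.3,0,0,0,0,0,0,0.3,0,0,0,0,0,0,0.3,0,0,0,0,0,0,0.3,0,0,0,0,0,0]}}

```text
t: 4.3
eef_pos: [0.58, -0.3451, 0.1542]
tool_rot: [0.147, 0.922, 0.355, 0.057]
contact_force: [-1.1, -2.1, 0.5]
gripper_width: 0.001
grasp_force: 0.9
```

Run:
```python
from h import *
show(); plan(W([37,38,-2]),GU,8)
```

```text
t 4.3 bar mm [51.4 18.6 -0.4] rot err [-16.9   0.   -0.1] F [ 1.  -2.2 -0. ] q [ 0.52  0.43 -0.18  1.87  0.39  0.6  -0.77] w 0.0
0.12, -0.08, 0.04, 0, 0, -0
0.12, -0.08, 0.04, 0, 0, -0
0.12, -0.08, 0.03, 0.01, 0, -0
0.12, -0.09, 0.04, 0, 0, -0
0.12, -0.08, 0.03, 0.01, 0, -0
0.12, -0.09, 0.04, 0, 0, -0
0.12, -0.08, 0.03, 0.01, 0, -0.01
0.13, -0.09, 0.04, 0, 0, -0
end [ 0.58702256 -0.32396916  0.14451027] max 0.13
```

Request:
{"api": "jog_arm", "payload": {"moves": [0.2,-0.05,0.02,0,0,0,0,0.2,-0.08,0.03,0,0,0,0,0.18,-0.1,0.04,0,0,0,0,0.16,-0.12,0.04,0,0,0,0,0.14,-0.12,0.04,0,0,0,0,0.1,-0.1,0.04,0,0,0,0,0.06,-0.08,0.04,0,0,0,0,0.02,-0.05,0.02,0,0,0,0]}}

```text
t: 4.97
eef_pos: [0.588, -0.3218, 0.1444]
tool_rot: [0.147, 0.921, 0.355, 0.057]
contact_force: [0.6, -0.7, 2.3]
gripper_width: -0.0
grasp_force: 0.9
```

Run:
```python
from h import *
show()
c=read_camera("top")
u=proj(c,O)[0].astype(int); i=c["color"][max(u[1]-75,0):u[1]+75,max(u[0]-75,0):u[0]+85]
print(u); cv2.imwrite("pics/t2.png",cv2.resize(i,None,fx=3.5,fy=3.5,interpolation=cv2.INTER_CUBIC))
```

```text
t 4.9667 bar mm [36.1 40.2 -1.6] rot err [-16.9  -0.   -0. ] F [ 2.1 -0.   1.3] q [ 0.47  0.44 -0.17  1.88  0.42  0.58 -0.83] w -0.0
[252 145]
```

View pics/t2.png

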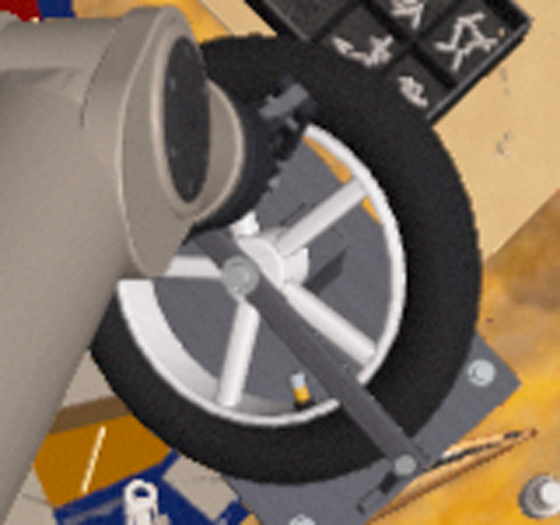

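```bash
cat >> h.py <<'E'
def ang(c,px,z):
    p=B.T@(onpl(c,px,O+z/1e3*B[:,2],B[:,2])-O); return round(np.hypot(p[0],p[1])*1e3,1),round(np.degrees(np.arctan2(p[1],p[0])),1)
E
python3 - <<'E'
from h import *
c=read_camera("top"); s=lambda u,v:(177+u/3.5,70+v/3.5)
for q,z in(((302,402),8),((298,380),8),((371,353),14),((360,187),14),((228,402),14)): print(ang(c,s(*q),z))
E
```

```text
(np.float64(87.7), np.float64(-117.3))
(np.float64(73.7), np.float64(-115.8))
(np.float64(88.9), np.float64(-76.7))
(np.float64(87.5), np.float64(-7.7))
(np.float64(89.5), np.float64(-149.3))
```

Request:
{"api": "jog_arm", "payload": {"moves": [0.02,-0.07,0.02,0,0,0,0,0.02,-0.1,0.03,0,0,0,0,0.02,-0.1,0.03,0,0,0,0,0.02,-0.06,0.02,0,0,0,0,0,0,0,0,0,0,0,-0.1,0.05,-0.1,0,0,0,0,-0.1,0.05,-0.5,0,0,0,0,-0.2,0,-0.8,0,0,0,0]}}

```text
t: 5.73
eef_pos: [0.5729, -0.3171, 0.1664]
tool_rot: [0.145, 0.922, 0.355, 0.055]
contact_force: [-0.3, -0.2, -0.2]
gripper_width: -0.0
grasp_force: 0.0
```

Run:
```python
from h import *
show(); plan(W([46+15,-29,50]),GU,6)
c=read_camera("top")
u=proj(c,O)[0].astype(int); i=c["color"][max(u[1]-75,0):u[1]+75,max(u[0]-75,0):u[0]+85]
print(u); cv2.imwrite("pics/t3.png",cv2.resize(i,None,fx=3.5,fy=3.5,interpolation=cv2.INTER_CUBIC))
```

```text
t 5.7333 bar mm [37.5 32.1 24.3] rot err [-17.1   0.1   0. ] F [-0.2 -0.4 -0.1] q [ 0.49  0.39 -0.19  1.9   0.39  0.62 -0.81] w -0.0
-0.51, 0.12, -0.26, -0, 0, -0
-0.51, 0.12, -0.26, -0.01, 0.01, -0
-0.51, 0.13, -0.26, -0, 0, -0
-0.51, 0.12, -0.26, -0.01, 0.01, -0
-0.51, 0.13, -0.27, -0, 0, -0
-0.51, 0.12, -0.26, -0.01, 0.01, -0
end [ 0.53048577 -0.36144953  0.20090487] max 0.51
[252 145]
```

View pics/t3.png

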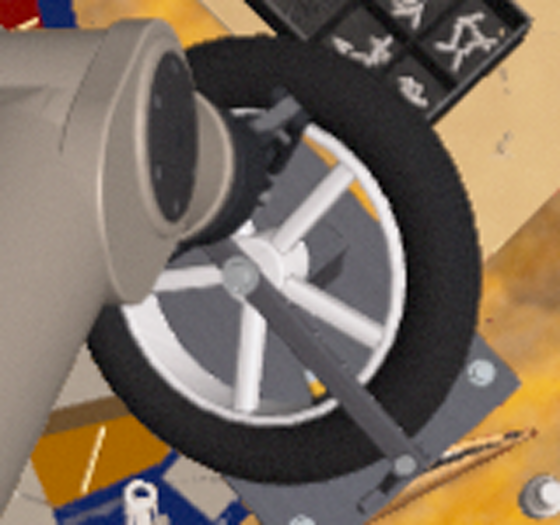

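Request:
{"api": "jog_arm", "payload": {"moves": [-0.5,0.12,-0.26,0,0,0,0,-0.51,0.12,-0.26,0,0,0,0,-0.51,0.12,-0.1,0,0,0,0,-0.51,0.12,0,0,0,0,0,-0.51,0.12,0,0,0,0,0,-0.5,0.12,0,0,0,0,0,0,0,0.3,0,0,0,0,0,0,0.3,0,0,0,0]}}

```text
t: 6.45
eef_pos: [0.538, -0.3693, 0.1722]
tool_rot: [0.147, 0.922, 0.354, 0.057]
contact_force: [0.2, -0.2, 0.5]
gripper_width: -0.001
grasp_force: 0.0
```

Run:
```python
from h import *
show(); plan(W([47,-28,-2]),GU,5)
c=read_camera("top"); s=lambda u,v:(177+u/3.5,70+v/3.5)
for q,k in(((378,334),36),((347,172),108),((245,403),-36)):
    a=ang(c,s(*q),14); print(a,a[1]-k)
```

```text
t 6.45 bar mm [ 53.4 -28.8  20.3] rot err [-16.9   0.1  -0.1] F [ 0.5 -0.   0.2] q [ 0.6   0.37 -0.2   1.91  0.35  0.6  -0.67] w -0.0
0.01, 0, 0.23, 0.01, 0, -0.01
0.01, 0, 0.23, 0, 0, -0.01
0.01, 0.01, 0.23, 0.01, 0, -0.01
0.01, 0, 0.23, 0, 0, -0
0, 0.01, 0.24, 0.01, 0.01, -0.01
end [ 0.54363548 -0.37443545  0.15029314] max 0.24
(np.float64(87.4), np.float64(-68.3)) -104.3
(np.float64(87.0), np.float64(0.0)) -108.0
(np.float64(86.8), np.float64(-141.7)) -105.69999999999999
```

Request:
{"api": "jog_arm", "payload": {"moves": [0,0,0.3,0,0,0,0,0,0,0.4,0,0,0,0,0,0,0.4,0,0,0,0,0.15,0,0.05,0,0,0,0,0.25,0,0,0,0,0,0,0.3,0,0,0,0,0,0,0.3,0,0,0,0,0,0,0.3,0,0,0,0,0,0]}}

```text
t: 7.17
eef_pos: [0.562, -0.3565, 0.1505]
tool_rot: [0.147, 0.922, 0.355, 0.056]
contact_force: [-1.4, -1.6, -0.6]
gripper_width: 0.002
grasp_force: 1.5
```

Request:
{"api": "jog_arm", "payload": {"moves": [0.3,0,0,0,0,0,0,0.3,0,0,0,0,0,0,0.3,0,0,0,0,0,0,0.3,0,0,0,0,0,0,0.25,-0.05,0.02,0,0,0,0,0.2,-0.1,0.03,0,0,0,0,0.15,-0.12,0.04,0,0,0,0,0.12,-0.12,0.04,0,0,0,0]}}

```text
t: 7.83
eef_pos: [0.5869, -0.3251, 0.1458]
tool_rot: [0.147, 0.921, 0.355, 0.057]
contact_force: [-1.1, -1.5, 0.9]
gripper_width: 0.003
grasp_force: 1.0
```

Run:
```python
from h import *
show(); plan(W([27,41,-2]),GU,8)
```

```text
t 7.8333 bar mm [38.3 37.2 -1.4] rot err [-16.9  -0.   -0. ] F [ 0.8 -1.8  0.5] q [ 0.47  0.44 -0.17  1.88  0.41  0.58 -0.82] w 0.0
0.02, -0.07, 0.02, 0, -0, -0
0.02, -0.07, 0.02, 0, -0, -0
0.02, -0.07, 0.03, 0.01, -0, -0
0.03, -0.06, 0.02, 0, -0, -0
0.02, -0.07, 0.03, 0.01, -0, -0
0.03, -0.06, 0.02, 0, -0, -0
0.02, -0.07, 0.03, 0.01, -0, -0
0.03, -0.06, 0.02, 0, -0.01, -0.01
end [ 0.58378279 -0.31590831  0.13891103] max 0.07
```

Request:
{"api": "jog_arm", "payload": {"moves": [0.06,-0.08,0.02,0,0,0,0,0.06,-0.1,0.03,0,0,0,0,0.06,-0.1,0.03,0,0,0,0,0.05,-0.1,0.03,0,0,0,0,0.05,-0.1,0.03,0,0,0,0,0.04,-0.06,0.03,0,0,0,0,0.02,-0.04,0.01,0,0,0,0,0,0,0,0,0,0,0]}}

```text
t: 8.5
eef_pos: [0.5849, -0.3131, 0.1386]
tool_rot: [0.147, 0.922, 0.355, 0.057]
contact_force: [0.6, -0.1, 0.9]
gripper_width: -0.001
grasp_force: 0.4
```

Request:
{"api": "jog_arm", "payload": {"moves": [-0.1,0.05,-0.1,0,0,0,0,-0.1,0.05,-0.5,0,0,0,0,-0.1,0,-0.8,0,0,0,0,0,0,-0.8,0,0,0,0,0,0,-0.9,0,0,0,0,0,0,-0.9,0,0,0,0,0,0,-0.5,0,0,0,0,0,0,-0.2,0,0,0,0]}}

```text
t: 9.17
eef_pos: [0.5624, -0.2976, 0.2311]
tool_rot: [0.148, 0.921, 0.355, 0.058]
contact_force: [0.3, 0.7, 0.5]
gripper_width: 0.001
grasp_force: 0.0
```

Run:
```python
from h import *
show(); plan(W([-46+22,48,73]),GU,8)
c=read_camera("top")
u=proj(c,O)[0].astype(int); i=c["color"][max(u[1]-75,0):u[1]+75,max(u[0]-75,0):u[0]+85]
print(u); cv2.imwrite("pics/t4.png",cv2.resize(i,None,fx=3.5,fy=3.5,interpolation=cv2.INTER_CUBIC))
```

```text
t 9.1667 bar mm [57.  37.5 89.6] rot err [-16.8  -0.   -0.1] F [0.  0.7 0.6] q [ 0.48  0.29 -0.21  1.88  0.34  0.73 -0.77] w 0.0
0.06, -0.45, 0.25, 0.01, -0, -0
0.07, -0.46, 0.24, 0.01, -0, -0
0.06, -0.45, 0.25, 0.01, -0, -0
0.07, -0.46, 0.25, 0.01, -0, -0
0.06, -0.45, 0.24, 0, -0, -0
0.07, -0.46, 0.25, 0.01, -0, -0.01
0.06, -0.45, 0.24, 0, -0.01, -0
0.07, -0.45, 0.25, 0.01, -0, -0.01
end [ 0.53210381 -0.24845659  0.17105283] max 0.46
[252 145]
```

View pics/t4.png

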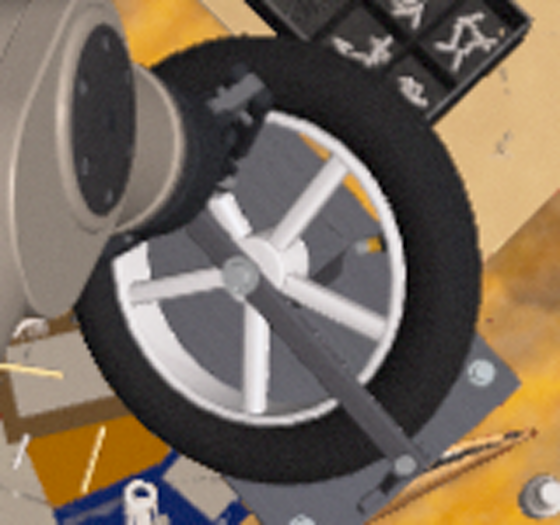

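```bash
cat >> h.py <<'E'
def T4(c,L):
    for q,z,k in L:
        a=ang(c,(177+q[0]/3.5,70+q[1]/3.5),z); print(a,"stem",round((a[1]-k+180)%360-180,1))
E
python3 - <<'E'
from h import *
c=read_camera("top")
T4(c,[((384,326),14,-36),((340,160),14,36),((255,408),14,-108),((133,293),14,180),((362,246),8,0),((381,243),8,0)])
E
```

```text
(np.float64(89.1), np.float64(-64.2)) stem -28.2
(np.float64(89.1), np.float64(5.2)) stem -30.8
(np.float64(88.8), np.float64(-137.1)) stem -29.1
(np.float64(89.9), np.float64(148.3)) stem -31.7
(np.float64(70.1), np.float64(-31.0)) stem -31.0
(np.float64(82.5), np.float64(-31.4)) stem -31.4
```

```bash
echo 'GL=GR*Ro.from_rotvec([14,0,0],degrees=True)'>>h.py
python3 - <<'E'
from h import *
p,R=plan(W([-25,54,72]),GL,8)
E
```

```text
0.1, -0.45, 0.24, -0.09, -0, -0
0.1, -0.46, 0.24, -0.09, -0, -0
0.11, -0.46, 0.24, -0.09, -0, -0
0.1, -0.46, 0.24, -0.09, -0, -0
0.11, -0.46, 0.23, -0.09, -0, -0
0.1, -0.46, 0.23, -0.09, -0, -0.01
0.11, -0.46, 0.23, -0.09, -0, -0
0.11, -0.47, 0.22, -0.08, -0, -0.01
end [ 0.53635162 -0.24409535  0.16972387] max 0.47
```

Request:
{"api": "jog_arm", "payload": {"moves": [0.1,-0.45,0.24,-0.09,0,0,0,0.1,-0.46,0.24,-0.09,0,0,0,0.11,-0.46,0.24,-0.09,0,0,0,0.1,-0.46,0.24,-0.09,0,0,0,0.11,-0.46,0.23,-0.09,0,0,0,0.1,-0.46,0.23,-0.09,0,0,0,0.11,-0.46,0.23,-0.09,0,0,0,0.11,-0.46,0.22,-0.08,0,0,0]}}

```text
t: 9.93
eef_pos: [0.5355, -0.2438, 0.1673]
tool_rot: [0.169, 0.918, 0.353, 0.064]
contact_force: [-0.4, -0.3, 0.6]
gripper_width: -0.002
grasp_force: 0.0
```

Run:
```python
from h import *
show(); plan(W([-43,54,-2]),GL,8)
cs=read_camera("side"); u=proj(cs,O)[0].astype(int); cv2.imwrite("pics/s5.png",cv2.resize(cs["color"][u[1]-100:u[1]+70,u[0]-110:u[0]+110],None,fx=3,fy=3,interpolation=cv2.INTER_CUBIC))
```

```text
t 9.9333 bar mm [-27.1  53.7  70.6] rot err [-14.2   0.1  -0. ] F [ 0.3 -0.5  0.5] q [ 0.34  0.28 -0.17  2.08  0.52  0.55 -1.06] w -0.0
0, 0.01, 0.46, -0.01, 0, -0
0, 0.01, 0.47, -0, 0, -0
0, 0.02, 0.46, -0.01, 0, -0
0, 0.01, 0.47, -0, 0, -0
0.01, 0.02, 0.46, -0.01, 0.01, -0
0, 0.01, 0.47, -0, 0, -0
0.01, 0.02, 0.46, -0.01, 0.01, -0
0, 0.01, 0.47, -0, 0, -0.01
end [ 0.55491902 -0.26474612  0.09861695] max 0.47
```

View pics/s5.png

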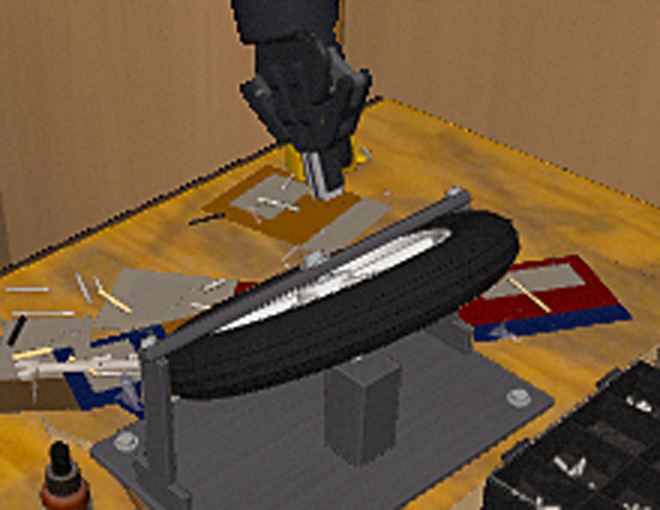

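```bash
echo 'GM=GR*Ro.from_rotvec([9,0,0],degrees=True)'>>h.py
python3 - <<'E'
from h import *
p,R=plan(W([-37,54,40]),GM,8); plan(W([-44,54,1]),GM,8,p,R)
E
```

```text
0, 0, 0.2, -0.17, 0, 0
0, 0, 0.19, -0.17, 0, 0
0, 0, 0.2, -0.16, 0, 0
0, -0, 0.19, -0.17, 0.01, 0
0, -0, 0.2, -0.16, 0, 0
0, -0.01, 0.19, -0.17, 0.01, 0.01
0, -0.01, 0.2, -0.16, 0, 0.01
0.01, -0.01, 0.19, -0.17, 0.01, 0
end [ 0.54199985 -0.25040749  0.13656518] max 0.2
-0, -0, 0.25, 0, -0, 0
-0, -0.01, 0.25, 0, -0, 0
-0, -0, 0.25, 0, -0, 0
-0, -0.01, 0.25, 0, -0, 0
-0, -0, 0.25, 0, -0, 0
-0, -0.01, 0.24, 0, -0, 0
-0, -0, 0.25, 0, -0, 0
-0, -0.01, 0.24, 0, -0, 0
end [ 0.553175   -0.26273852  0.1006227 ] max 0.25
```

Request:
{"api": "jog_arm", "payload": {"moves": [0,0,0.2,-0.17,0,0,0,0,0,0.2,-0.17,0,0,0,0,0,0.2,-0.16,0,0,0,0,0,0.2,-0.17,0,0,0,0,0,0.2,-0.16,0,0,0,0,0,0.2,-0.17,0,0,0,0,0,0.2,-0.16,0,0,0,0,0,0.2,-0.17,0,0,0]}}

```text
t: 10.65
eef_pos: [0.5446, -0.2539, 0.1388]
tool_rot: [0.212, 0.909, 0.35, 0.081]
contact_force: [-0.2, -0.2, -0.1]
gripper_width: 0.002
grasp_force: 0.0
```

Run:
```python
from h import *
show(); plan(W([-44,54,1]),GM,8)
```

```text
t 10.65 bar mm [-32.3  53.6  39.4] rot err [-8.8  0.1 -0. ] F [-0.1 -0.3 -0.1] q [ 0.22  0.32 -0.04  2.14  0.78  0.41 -1.33] w 0.0
0, -0.04, 0.25, 0.01, 0, -0
0, -0.04, 0.25, 0.01, 0, -0
0, -0.03, 0.25, 0.01, 0, -0
0, -0.03, 0.25, 0, 0, -0
0.01, -0.04, 0.25, 0.01, 0, -0
0, -0.03, 0.25, 0, 0.01, -0
0.01, -0.04, 0.24, 0.01, 0, -0
0, -0.03, 0.25, 0, 0.01, -0.01
end [ 0.55323906 -0.26289132  0.10056436] max 0.25
```

Request:
{"api": "jog_arm", "payload": {"moves": [0,-0.2,0.1,0,0,0,0,0,-0.08,0.2,0,0,0,0,0,0,0.3,0,0,0,0,0,0,0.3,0,0,0,0,0,0,0.3,0,0,0,0,0,0,0.3,0,0,0,0,0,0,0.3,0,0,0,0,0,0,0.2,0,0,0,0]}}

```text
t: 11.32
eef_pos: [0.5535, -0.2632, 0.1005]
tool_rot: [0.212, 0.909, 0.35, 0.081]
contact_force: [-0.2, -1.4, 0.0]
gripper_width: 0.0
grasp_force: 0.0
```

Run:
```python
from h import *
show(); plan(W([-48,38,1]),GM,8)
```

```text
t 11.3167 bar mm [-43.7  54.    0.7] rot err [-8.8  0.  -0. ] F [ 0.8 -1.1 -0.5] q [ 0.18  0.4   0.02  2.14  0.88  0.33 -1.44] w 0.0
-0.1, -0.03, 0, 0.01, 0, -0
-0.1, -0.03, 0, 0.01, 0, -0
-0.1, -0.03, 0, 0.01, 0, -0
-0.1, -0.03, 0, 0.01, 0, -0
-0.1, -0.02, 0, 0, 0, -0
-0.1, -0.03, 0.01, 0.01, 0, -0
-0.1, -0.02, 0, 0, 0.01, -0.01
-0.1, -0.03, 0.01, 0.01, 0, -0
end [ 0.5390898  -0.27110617  0.09824227] max 0.1
```

Request:
{"api": "jog_arm", "payload": {"moves": [-0.15,-0.03,0,0,0,0,0,-0.2,-0.04,0,0,0,0,0,-0.2,-0.04,0,0,0,0,0,-0.2,-0.04,0,0,0,0,0,-0.2,-0.04,0,0,0,0,0,-0.2,-0.04,0,0,0,0,0,-0.15,-0.02,0,0,0,0,0,-0.1,-0.02,0,0,0,0,0]}}

```text
t: 11.98
eef_pos: [0.5284, -0.2786, 0.0989]
tool_rot: [0.212, 0.909, 0.35, 0.081]
contact_force: [-0.1, 2.4, -0.6]
gripper_width: -0.002
grasp_force: 1.0
```

Run:
```python
from h import *
show()
c=read_camera("top")
cv2.imwrite("pics/t6.png",cv2.resize(c["color"][70:220,177:337],None,fx=3.5,fy=3.5,interpolation=cv2.INTER_CUBIC))
```

```text
t 11.9833 bar mm [-49.   25.1   2.5] rot err [-8.8  0.1 -0.1] F [-1.8  1.5  0.6] q [ 0.2   0.39  0.05  2.19  0.91  0.29 -1.44] w -0.0
```

View pics/t6.png

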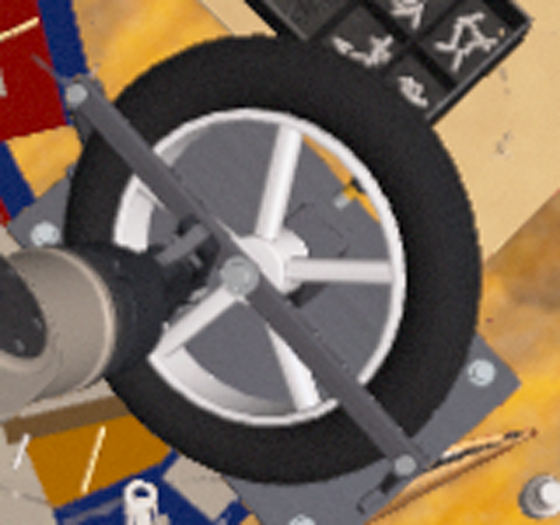

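Run:
```python
from h import *
c=read_camera("top")
T4(c,[((292,128),14,36),((390,272),14,-36),((304,403),14,-108),((161,357),14,180),((342,202),8,0),((357,187),8,0)])
print(np.c_[[proj(c,O+B@(np.array(p)/1e3))[0] for p in([69,0,8],[90,0,8])]], [(177+u/3.5,70+v/3.5) for u,v in((342,202),(357,187))])
```

```text
(np.float64(90.3), np.float64(27.9)) stem -8.1
(np.float64(88.2), np.float64(-42.6)) stem -6.6
(np.float64(87.8), np.float64(-114.5)) stem -6.5
(np.float64(92.4), np.float64(176.5)) stem -3.5
(np.float64(70.1), np.float64(-7.4)) stem -7.4
(np.float64(83.5), np.float64(-6.4)) stem -6.4
[[271.70488489 124.69474244]
 [278.22221092 117.78834431]] [(274.7142857142857, 127.71428571428572), (279.0, 123.42857142857143)]
```

Request:
{"api": "jog_arm", "payload": {"moves": [-0.04,-0.01,0,0,0,0,0,-0.04,-0.01,0,0,0,0,0,-0.04,-0.01,0,0,0,0,0,-0.04,-0.01,0,0,0,0,0,-0.03,0,0,0,0,0,0,-0.03,0,0,0,0,0,0,-0.03,0,0,0,0,0,0,-0.02,0,0,0,0,0,0]}}

```text
t: 12.75
eef_pos: [0.5249, -0.2811, 0.0986]
tool_rot: [0.212, 0.909, 0.35, 0.082]
contact_force: [1.7, 0.4, -0.9]
gripper_width: 0.001
grasp_force: 0.8
```

Run:
```python
from h import *
show()
c=read_camera("top")
a=c["color"][100:160,230:310]
cv2.imwrite("pics/t7.png",cv2.resize(a,None,fx=8,fy=8,interpolation=cv2.INTER_CUBIC))
```

```text
t 12.75 bar mm [-49.6  20.7   2.5] rot err [-8.7  0.  -0. ] F [ 0.2  1.5 -1.2] q [ 0.21  0.38  0.05  2.19  0.92  0.29 -1.44] w 0.0
```

View pics/t7.png

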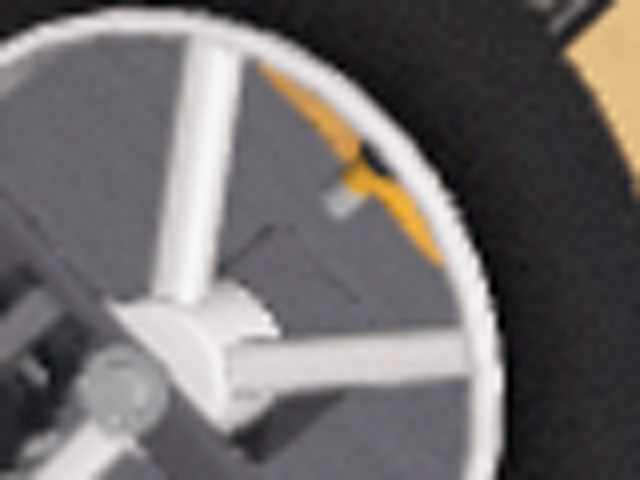

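Run:
```python
from h import *
c=read_camera("top"); g=lambda u,v:(229.56+u/8,99.56+v/8)
for q,z,k in(((336,210),8,0),((349,190),8,0),((366,163),8,0),((217,55),14,36),((463,350),14,-36)):
    a=ang(c,g(*q),z); print(a,round(a[1]-k,1))
# frame recheck: nut & bar bolts from t6-like coordinates
s=lambda u,v:(177+(u+.5)/3.5-.5,70+(v+.5)/3.5-.5)
print("nut",B.T@(onpl(c,s(239,275),O+.039*B[:,2],B[:,2])-O)*1e3)
for q in((77,94),(404,465)): print(B.T@(onpl(c,s(*q),O+.033*B[:,2],B[:,2])-O)*1e3)
# rim inner edge ellipse: bright mask -> rim outer boundary with tyre
```

```text
(np.float64(67.1), np.float64(-1.2)) -1.2
(np.float64(73.5), np.float64(-0.2)) -0.2
(np.float64(82.1), np.float64(0.9)) 0.9
(np.float64(88.2), np.float64(33.2)) -2.8
(np.float64(86.9), np.float64(-36.6)) -0.6
nut [ 1.50310858  1.17836197 39.        ]
[ -2.23120611 152.71225139  33.        ]
[  -3.39538243 -149.07399763   33.        ]
```

```bash
cat > m.py <<'E'
from h import *
from scipy.ndimage import map_coordinates
from scipy.optimize import least_squares
c=read_camera("top"); g=c["color"].max(2).astype(float)
def samp(P): 
    uv=proj(c,P); return map_coordinates(g,[uv[:,1],uv[:,0]],order=1)
# tyre/rim boundary: bright->dark going outward at z=18, away from robot arm
pts=[]
for a in np.r_[np.arange(-80,80,2)]:
    r=np.arange(84,112,.25); A=np.radians(a)
    v=samp([O+B@np.array([k*np.cos(A)/1e3,k*np.sin(A)/1e3,.018]) for k in r])
    i=np.where(v>150)[0]
    if len(i) and i[-1]<len(r)-8: pts.append([r[i[-1]]*np.cos(A),r[i[-1]]*np.sin(A)])
pts=np.array(pts)
f=least_squares(lambda p:np.hypot(pts[:,0]-p[0],pts[:,1]-p[1])-p[2],[0,0,95],loss="soft_l1"); cx,cy,rr=f.x
print("rim centre",f.x.round(2),"rms",np.sqrt(np.mean(f.fun**2)).round(2))
def edges(a0,z):
    out=[]
    for r in np.arange(50,82,2):
        A=np.radians(a0+np.arange(-18,18,.1)); P=[O+B@np.array([(cx+r*np.cos(k))/1e3,(cy+r*np.sin(k))/1e3,z/1e3]) for k in A]
        v=samp(P); i=np.where(v>150)[0]
        if len(i): out.append([r*np.sin(A[i[0]]-np.radians(a0)),r*np.sin(A[i[-1]]-np.radians(a0)),r])
    return np.array(out)
import sys
th=float(sys.argv[1])
for k,zp,zm in((36,14,-2),(-36,-2,14)):
    ep=edges(th+k,zp); em=edges(th+k,zm); off=(np.median(ep[:,1])+np.median(em[:,0]))/2
    print(k,"width",round(np.median(ep[:,1])-np.median(em[:,0]),1),"stem",round(th+np.degrees(off/66),2))
E
python3 m.py -1
```

```text
rim centre [ 2.    0.27 96.38] rms 0.38
36 width 10.3 stem 1.36
-36 width 10.6 stem -2.79
```

Request:
{"api": "jog_arm", "payload": {"moves": [-0.02,0,0,0,0,0,0,-0.02,0,0,0,0,0,0,0,0,0,0,0,0,0,0.1,0,0,0,0,0,0,0.2,0,0,0,0,0,0,0.2,0,0,0,0,0,0,0,0,-0.2,0,0,0,0,0,0,-0.4,0,0,0,0]}}

```text
t: 13.57
eef_pos: [0.5279, -0.2706, 0.109]
tool_rot: [0.212, 0.909, 0.35, 0.081]
contact_force: [-0.1, -1.1, -0.4]
gripper_width: -0.001
grasp_force: 0.0
```

Request:
{"api": "jog_arm", "payload": {"moves": [0,0,-0.5,0,0,0,0,0,0,-0.5,0,0,0,0,0,0,-0.5,0,0,0,0,0,0,-0.5,0,0,0,0,0,0,-0.5,0,0,0,0,0,0,-0.4,0,0,0,0,0,0,-0.2,0,0,0,0,0,0,-0.1,0,0,0,0]}}

```text
t: 14.23
eef_pos: [0.5091, -0.2499, 0.1677]
tool_rot: [0.212, 0.909, 0.35, 0.082]
contact_force: [0.3, 0.7, 0.8]
gripper_width: 0.002
grasp_force: 0.0
```

```bash
python3 m.py 0
python3 - <<'E'
from h import *
show()
c=read_camera("top")
a=c["color"][95:155,230:310]
cv2.imwrite("pics/t8.png",cv2.resize(a,None,fx=8,fy=8,interpolation=cv2.INTER_CUBIC))
E
```

```text
rim centre [ 1.89  0.35 96.48] rms 0.38
36 width 10.2 stem 2.08
-36 width 10.9 stem -1.99
t 14.2833 bar mm [-37.6  30.   78.3] rot err [-8.7  0.  -0.1] F [0.9 0.4 0.1] q [ 0.26  0.22 -0.07  2.19  0.72  0.45 -1.26] w -0.0
```

View pics/t8.png

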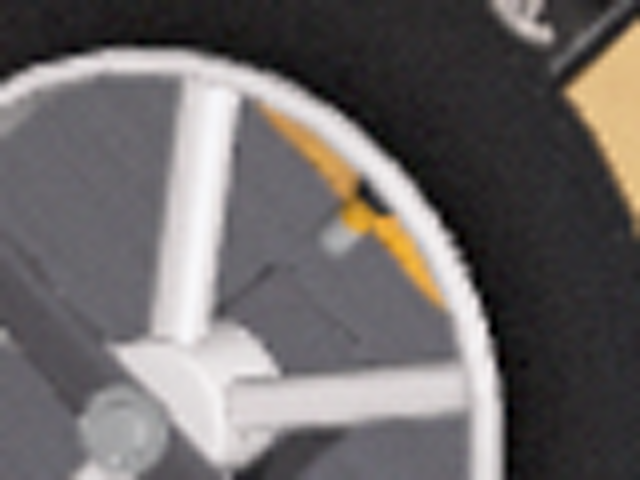

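```bash
python3 -c "
from station import *
print(hand_in())"
```

```text
the job is handed in; nothing more can be done
None
```

The valve stem measured within about 1° of 12 o'clock after three gentle spoke pushes (about 3 N at the readings between moves). The wheel was left at rest with the fingers clear, and the job was handed in at about 14 s.

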